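# Put the tea-time shortbread away and bolt the biscuit chest

### The arm

A 6-joint arm with a two-finger parallel gripper is mounted at the origin on the work surface. World frame = base frame: x ahead of the robot, y to its left, z up, the work surface at z = 0. Lengths are in mm, angles in rad, forces in N, time in s.
With the tool pointing down it reaches from about 275 to 825 mm from the base axis. Payload 4.9 kg.
Tool frame: the origin (TCP) lies at the very end of the fingers, on their centre line; the grasp point (between the pads) lies 19 mm behind it; z points along the fingers, y is the direction in which the jaws open and shut (so a half turn about z gives the same grasp; the last joint's range is limited). The gripper opens to 85 mm and grips with 20 to 120 N. Pads are 22 mm wide; open, the fingers measure 114 mm over their backs; the gripper's body (76 mm by 85 mm) begins 54 mm behind the grasp point. The pads swing forward as they close: fully open they stand 13 mm farther back than shut.
Start: joints at [1.144, 0.326, -0.193, 1.052, 0, 1.437], TCP at [158.743, 526.611, 231.281] pointing down, gripper open.
Joint ranges: [-2.65, 2.65], [-0.97, 1.79], [-1.3, 1.35], [-1.93, 2.1], [-1.47, 1.37], [-3.14, 3.14]. Speed limits (rad/s): [2.57, 2.57, 3.14, 3.14, 3.14, 3.14].

### API

Orientations are given as [roll, pitch, yaw] about the fixed x, y, z axes, in that order (R = Rz(yaw) Ry(pitch) Rx(roll)).
In Python, from bench import bot, solve_ik, imaging gives the robot as it stands. Calls block until the motion is done:
- bot.move_ptp(position, orientation): joint-space move of the TCP to a pose.
- bot.movel(position, rot=None, max_speed=150, threshold=None): straight line of the TCP; rot=None keeps the orientation; max_speed is the mean speed in mm/s. With threshold (N) it stops when the force on the tool has changed by that much, and returns True; else False.
- bot.move_j(angles): joint-space move.
- bot.grip(opening, effort=None): opening from 0.0 (shut) to 1.0 (fully open); effort is the grip in N (None keeps the last); returns when the fingers have stopped.
- bot.dwell(seconds).
- solve_ik(position, orientation): joint angles nearest the present ones, or None.
- bot.get_state(): the state.
- imaging.capture(name): name is "scene" or "side" or "wrist"; returns the picture (420x560x3 uint8, blue, green, red); there is no depth.
- imaging.camera_model(name): a dict with "K" (3x3 intrinsics, pixels), "position" and "rotation" of the camera in the world. Camera axes: x right, y up, looking along -z (the intrinsics and any distortion apply to the point x, -y, -z); pixel columns grow to the right and rows downward; lengths in mm; the calibration is good to about 2 mm. The wrist camera is an equidistant fisheye: a pixel r from the principal point sees the ray r / f radians off the axis. A picture is of the moment at which its call begins: read the wrist's pose just before it. camera_model takes no time and is no camera call; for the wrist camera it gives the pose at the moment of the call.
A pose or a line that the arm cannot do raises bot.IKError and nothing moves.
- bot.sign_off(): hands the job in, once; it reports no verdict.
The state is a dict: "t": time; "qpos": joint angles; "joint_velocities": joint speeds; "effort": joint torques, N m; "tcp_pos": TCP position; "orientation": TCP orientation; "contact_force": force on the tool from outside, world axes, zero at the start; "wrist_torque": the same for the moment, N m; "opening": opening from 0.0 (shut) to 1.0 (fully open).
Only numpy, scipy, OpenCV 4.12 (cv2) and the standard library are available. Lean on these libraries where they do the work, as an engineer would, in place of code of your own. Each camera call takes 0.05 s, during which the arm holds its last target.

### The job

Tea is over: draw the bolt on the biscuit chest and slide its lid open, tip the shortbread on the white tray off its open end into the chest, and put the stray bars lying on the table in as well. Put the empty tray back down upright on the table clear of the chest, slide the lid fully shut over all the shortbread, and shoot the bolt fully home into its keeper. Leave the mug and the two jars alone.

Things in the scene. Friction and masses are not known exactly. Their poses are not given: they have to be found in the camera images.
- chest_in (a point): Centre of the compartment's floor, 8 mm above the table; axes as the chest's. Seen from above the compartment reaches 77 mm either way in x and from -87 mm (where the solid covered half begins) to +75 mm (inside of the end wall) in y; it is 84 mm deep up to the underside of the lid.
- chest: Fixed light-wood biscuit chest, 170 mm (its x) x 340 mm (its y), walls 92 mm high, 8 mm thick, dark guide strips along the top edges up to 106 mm. Origin at the centre of its underside, z up. The -y half is solid, decked over; the +y half is the compartment under the sliding lid. The brass keeper is on its -x edge at y = 129 mm, up to 130 mm high. At yaw 0, +y is the robot's left.
- lid (a joint): Flat sliding lid of the chest, mid-brown wood, 146 (x) x 164 (y) x 12 mm, top 105 mm above the table. m slid open along the chest's -y: 0 = fully shut against its stop, 0.155 = fully open over the solid half (it then still covers the first 11 mm of the compartment). Friction about 2.5 N; stays where left. Cannot slide while the bolt sits in its keeper.
- lid_handle (a point): Grip point of the lid's handle: a dark wooden bar standing on the lid, 70 mm along the chest's x, 16 mm thick in the chest's y, 40 mm tall (its top is 145 mm above the table, this point 130 mm). Moves with the lid. Axes as the chest's.
- bolt (a joint): Steel barrel bolt on the lid; slides along the chest's x. 0 = fully home in the keeper, 0.045 = fully drawn (pulled to the chest's +x); its nose is clear of the keeper above about 0.025. Friction about 2 N; stays where left. Its nose lines up with the keeper only when the lid is fully shut (within about 2 mm).
- bolt_knob (a point): Grip point of the bolt's upright steel knob: a 16 mm diameter post whose top is 164 mm above the table, this point 150 mm. Moves with bolt and lid. Brass straps that carry the bolt, up to 128 mm above the table, stand beside the post's foot on its keeper side. Axes as the chest's.
- tray: Loose white glazed serving tray, 0.25 kg: pan 160 mm (its x) x 120 mm (its y), floor 6 mm thick and slippery (friction about 0.3), side walls 28 mm high and 5 mm thick, back wall 40 mm high at x = -80 mm, no wall at the +x end. Origin at the centre of the pan's underside; z up.
- tray_handle (a point): Grip point on the tray's dark wooden handle bar, 120 mm behind the tray's origin (-x), 31 mm above its underside. The bar runs along the tray's x, from 80 to 170 mm behind the origin, 24 mm wide in y, 26 mm tall (18 to 44 mm above the underside). Axes as the tray's.
- tray_lip (a point): Middle of the tray's open edge, at the tray's x = +80 mm, on top of its floor.
- tray_bar1: On the tray at the start (if present): a chunky shortbread bar, 60 x 32 x 22 mm (x, y, z), 40 g, golden with one chocolate-dipped end (+x); origin at the centre of its underside as it lies flat, x along its length, z up. Not every one is present: 2 to 4 of the four.
- tray_bar2: On the tray at the start (if present): a chunky shortbread bar, 60 x 32 x 22 mm (x, y, z), 40 g, golden with one chocolate-dipped end (+x); origin at the centre of its underside as it lies flat, x along its length, z up. Not every one is present: 2 to 4 of the four.
- tray_bar3: On the tray at the start (if present): a chunky shortbread bar, 60 x 32 x 22 mm (x, y, z), 40 g, golden with one chocolate-dipped end (+x); origin at the centre of its underside as it lies flat, x along its length, z up. Not every one is present: 2 to 4 of the four.
- tray_bar4: On the tray at the start (if present): a chunky shortbread bar, 60 x 32 x 22 mm (x, y, z), 40 g, golden with one chocolate-dipped end (+x); origin at the centre of its underside as it lies flat, x along its length, z up. Not every one is present: 2 to 4 of the four.
- stray_bar1: Stray on the table between tray and chest (if present): a chunky shortbread bar, 60 x 32 x 22 mm (x, y, z), 40 g, golden with one chocolate-dipped end (+x); origin at the centre of its underside as it lies flat, x along its length, z up. Not every one is present: 2 or 3 of the three.
- stray_bar2: Stray on the table between tray and chest (if present): a chunky shortbread bar, 60 x 32 x 22 mm (x, y, z), 40 g, golden with one chocolate-dipped end (+x); origin at the centre of its underside as it lies flat, x along its length, z up. Not every one is present: 2 or 3 of the three.
- stray_bar3: Stray on the table between tray and chest (if present): a chunky shortbread bar, 60 x 32 x 22 mm (x, y, z), 40 g, golden with one chocolate-dipped end (+x); origin at the centre of its underside as it lies flat, x along its length, z up. Not every one is present: 2 or 3 of the three.
- mug: Bystander: grey mug, 80 mm wide, 85 mm tall; origin at the centre of its underside. Leave alone.
- sugar_jar: Bystander: white sugar jar with steel cap, 84 mm wide, 110 mm tall; origin at the centre of its underside. Leave alone.
- jam_jar: Bystander: amber jam jar with a red cap, 68 mm wide, 100 mm tall; origin at the centre of its underside. Leave alone.

How it is judged (in metres and radians):
On the way, in this order (a step that is already met when the one before it is completed fails the run):
1. the bolt is drawn and the lid is slid well open (value of joint lid above 0.12 m and value of joint bolt above 0.02 m), for 0.2 s.
2. the tray is tipped with its open end down over the open compartment (horizontal distance between tray_lip and chest_in below 0.13 m and angle between tray's own z axis and vertical above 0.4 rad and height (world z) of tray_handle above 0.15 m and height (world z) of tray_lip below 0.2 m and value of joint lid above 0.1 m), for 0.2 s.
3. every bar is in the compartment and the lid is fully shut, the bolt still drawn (x of tray_bar1 in the frame of chest_in between -0.08 and 0.08 m and y of tray_bar1 in the frame of chest_in between -0.09 and 0.08 m and z of tray_bar1 in the frame of chest_in between -0.01 and 0.08 m and x of tray_bar2 in the frame of chest_in between -0.08 and 0.08 m and y of tray_bar2 in the frame of chest_in between -0.09 and 0.08 m and z of tray_bar2 in the frame of chest_in between -0.01 and 0.08 m and x of tray_bar3 in the frame of chest_in between -0.08 and 0.08 m and y of tray_bar3 in the frame of chest_in between -0.09 and 0.08 m and z of tray_bar3 in the frame of chest_in between -0.01 and 0.08 m and x of tray_bar4 in the frame of chest_in between -0.08 and 0.08 m and y of tray_bar4 in the frame of chest_in between -0.09 and 0.08 m and z of tray_bar4 in the frame of chest_in between -0.01 and 0.08 m and x of stray_bar1 in the frame of chest_in between -0.08 and 0.08 m and y of stray_bar1 in the frame of chest_in between -0.09 and 0.08 m and z of stray_bar1 in the frame of chest_in between -0.01 and 0.08 m and x of stray_bar2 in the frame of chest_in between -0.08 and 0.08 m and y of stray_bar2 in the frame of chest_in between -0.09 and 0.08 m and z of stray_bar2 in the frame of chest_in between -0.01 and 0.08 m and x of stray_bar3 in the frame of chest_in between -0.08 and 0.08 m and y of stray_bar3 in the frame of chest_in between -0.09 and 0.08 m and z of stray_bar3 in the frame of chest_in between -0.01 and 0.08 m and value of joint lid below 0.005 m and value of joint bolt above 0.02 m), for 0.2 s.
4. the bolt is shot home with the lid shut (value of joint each of lid, bolt below 0.005 m), for 0.2 s.
At the end, for the whole second after the job is handed in: Every shortbread bar lies in the chest's compartment below the lid, the lid is shut and the bolt home (each within 5 mm), and the tray lies at rest upright (within 0.1 rad) on the table (all of step 4 and x of tray_bar1 in the frame of chest_in between -0.08 and 0.08 m and y of tray_bar1 in the frame of chest_in between -0.09 and 0.08 m and z of tray_bar1 in the frame of chest_in between -0.01 and 0.08 m and x of tray_bar2 in the frame of chest_in between -0.08 and 0.08 m and y of tray_bar2 in the frame of chest_in between -0.09 and 0.08 m and z of tray_bar2 in the frame of chest_in between -0.01 and 0.08 m and x of tray_bar3 in the frame of chest_in between -0.08 and 0.08 m and y of tray_bar3 in the frame of chest_in between -0.09 and 0.08 m and z of tray_bar3 in the frame of chest_in between -0.01 and 0.08 m and x of tray_bar4 in the frame of chest_in between -0.08 and 0.08 m and y of tray_bar4 in the frame of chest_in between -0.09 and 0.08 m and z of tray_bar4 in the frame of chest_in between -0.01 and 0.08 m and x of stray_bar1 in the frame of chest_in between -0.08 and 0.08 m and y of stray_bar1 in the frame of chest_in between -0.09 and 0.08 m and z of stray_bar1 in the frame of chest_in between -0.01 and 0.08 m and x of stray_bar2 in the frame of chest_in between -0.08 and 0.08 m and y of stray_bar2 in the frame of chest_in between -0.09 and 0.08 m and z of stray_bar2 in the frame of chest_in between -0.01 and 0.08 m and x of stray_bar3 in the frame of chest_in between -0.08 and 0.08 m and y of stray_bar3 in the frame of chest_in between -0.09 and 0.08 m and z of stray_bar3 in the frame of chest_in between -0.01 and 0.08 m and angle between tray's own z axis and vertical below 0.1 rad and height (world z) of tray between -0.01 and 0.012 m and linear speed of tray below 0.02 m/s); the robot touches nothing.
It fails at once if the mug is knocked (moved over 40 mm or tipped) (distance of mug from where it was at the start of the episode above 0.04 m or angle between mug's own z axis and vertical above 0.4 rad).
It fails at once if the sugar jar is knocked (moved over 40 mm or tipped) (distance of sugar_jar from where it was at the start of the episode above 0.04 m or angle between sugar_jar's own z axis and vertical above 0.4 rad).
It fails at once if the jam jar is knocked (moved over 40 mm or tipped) (distance of jam_jar from where it was at the start of the episode above 0.04 m or angle between jam_jar's own z axis and vertical above 0.4 rad).
Of tray_bar1, tray_bar2, tray_bar3, tray_bar4 only 2 to 4 are there at a start; the rules pass over those that are not, and their reading is None.
Of stray_bar1, stray_bar2, stray_bar3 only 2 to 3 are there at a start; the rules pass over those that are not, and their reading is None.
At some moment in a run one of stray_bar1, stray_bar2, stray_bar3 may be knocked a few centimetres aside while the robot is not near it.
It also fails if it takes over 210 s, if anything falls off the work surface, if the arm or the gripper's body presses on something with over 40 N, if the wrist force passes 120 N, or if a joint passes its speed limit or range.

## Working session

There is one attempt and no reset: what is moved stays moved. The work goes in short steps, each a Python script; the robot and the scene stay as the last script left them, time stands still between calls to the robot, and variables do not carry over. Pictures are saved under pics/ and viewed, and the job is handed in when it is done.

```bash
ls; mkdir -p pics
python3 - <<'E'
from bench import bot, imaging
import cv2
for n in ("scene","side","wrist"):
    im=imaging.capture(n); cv2.imwrite(f"pics/{n}0.png",im)
    m=imaging.camera_model(n); print(n,{k:(v.tolist() if hasattr(v,'tolist') else v) for k,v in m.items()})
print(bot.get_state())
E
```

```text
pics
scene {'K': [[419.20221168326526, 0.0, 282.25456566167384], [0.0, 419.20221168326526, 212.1844472425643], [0.0, 0.0, 1.0]], 'position': [1112.8991770054022, 82.22918165761544, 911.4441727098945], 'rotation': [0.5814117875590519, 0.009134210115631758, 1.605707889767563]}
side {'K': [[465.0794602380658, 0.0, 279.13793910503114], [0.0, 465.0794602380658, 212.1204230991876], [0.0, 0.0, 1.0]], 'position': [488.3104275608412, -694.3280255702533, 812.8218112637327], 'rotation': [0.8358424076354485, -0.01993651908768035, -0.13025967643329828]}
wrist {'K': [[325.19226210127806, 0.0, 277.11118718616603], [0.0, 325.19226210127806, 209.65360437771966], [0.0, 0.0, 1.0]], 'position': [90.1717056062778, 546.0242478099957, 373.9800332806993], 'rotation': [-0.28194620754508265, 0.0029603645102760368, 1.2785970945853018]}
{'t': 0.15, 'qpos': array([ 1.14383477e+00,  3.26782335e-01, -1.93350265e-01,  1.05202378e+00,
       -1.76594514e-05,  1.43659914e+00]), 'joint_velocities': array([-0.00163478, -0.00388782,  0.00265248, -0.00037122,  0.00141657,
        0.00077065]), 'effort': array([ 1.53817593e-03, -4.43704784e+01,  2.62664294e+01,  1.04322704e-02,
       -3.29490291e-06, -1.49103744e-05]), 'tcp_pos': array([158.53425626, 526.185177  , 230.67847782]), 'orientation': array([-3.14024246e+00, -1.64467798e-04,  2.84882818e+00]), 'contact_force': array([ 0.00838125,  0.68537596, -0.59048531]), 'wrist_torque': array([-0.00344623, -0.0155464 , -0.0231367 ]), 'opening': 1.0044260296453533}
```

View pics/scene0.png

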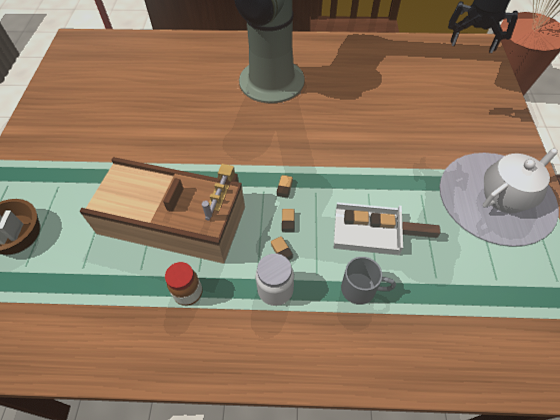

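View pics/side0.png

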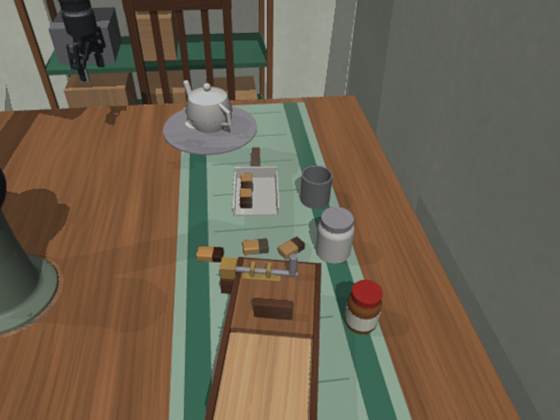

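View pics/wrist0.png

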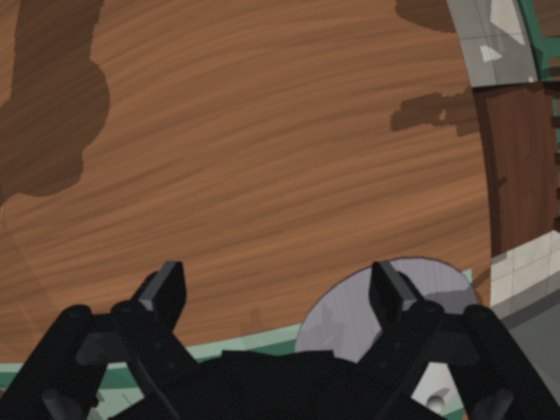

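```bash
cat > h.py <<'E'
import numpy as np, cv2
from scipy.spatial.transform import Rotation as Ro
from bench import bot, solve_ik, imaging
def cam(n):
    m=imaging.camera_model(n); return np.array(m["K"]),np.array(m["position"]),Ro.from_euler('xyz',m["rotation"]).as_matrix()
def ray(n,u,v,c=None):
    K,p,R=c or cam(n)
    x=(u-K[0,2])/K[0,0]; y=(v-K[1,2])/K[1,1]
    if n=="wrist":
        r=np.hypot(x,y); s=np.sin(r)/r if r>1e-9 else 1; d=np.array([x*s,-y*s,-np.cos(r)])
    else: d=np.array([x,-y,-1.])
    return p,R@(d/np.linalg.norm(d))
def onz(n,u,v,z,c=None):
    p,d=ray(n,u,v,c); return p+d*(z-p[2])/d[2]
def proj(n,P,c=None):
    K,p,R=c or cam(n); q=R.T@(np.array(P,float)-p); d=np.array([q[0],-q[1],-q[2]])
    if n=="wrist":
        th=np.arctan2(np.hypot(d[0],d[1]),d[2]); r=np.hypot(d[0],d[1]); e=d[:2]/r*th
    else: e=d[:2]/d[2]
    return e*K[0,0]+K[:2,2]
def tri(obs):
    A=np.zeros((3,3));b=np.zeros(3)
    for n,u,v in obs:
        p,d=ray(n,u,v);M=np.eye(3)-np.outer(d,d);A+=M;b+=M@p
    x=np.linalg.solve(A,b); return x,[np.linalg.norm((np.eye(3)-np.outer(ray(*o)[1],ray(*o)[1]))@(x-ray(*o)[0])) for o in obs]
def crop(n,u0,v0,u1,v1,k,name,im=None):
    im=imaging.capture(n) if im is None else im
    c=cv2.resize(im[v0:v1,u0:u1],None,fx=k,fy=k,interpolation=cv2.INTER_CUBIC)
    st=20 if k>=3 else 50
    for u in range(-(-u0//st)*st,u1,st): cv2.putText(c,str(u),((u-u0)*k,10),0,.35,(0,255,255),1);cv2.line(c,((u-u0)*k,12),((u-u0)*k,18),(0,255,255),1)
    for v in range(-(-v0//st)*st,v1,st): cv2.putText(c,str(v),(0,(v-v0)*k+4),0,.35,(0,255,255),1);cv2.line(c,(24,(v-v0)*k),(30,(v-v0)*k),(0,255,255),1)
    cv2.imwrite(f"pics/{name}.png",c)
E
python3 - <<'E'
from h import *
s=cv2.imread("pics/scene0.png"); d=cv2.imread("pics/side0.png")
crop("scene",70,150,270,310,4,"s1",s); crop("scene",260,160,460,310,4,"s2",s); crop("side",180,130,380,280,4,"d1",d); crop("side",190,230,390,380,4,"d2",d)
E
```

```text
(no output)
```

View pics/s1.png

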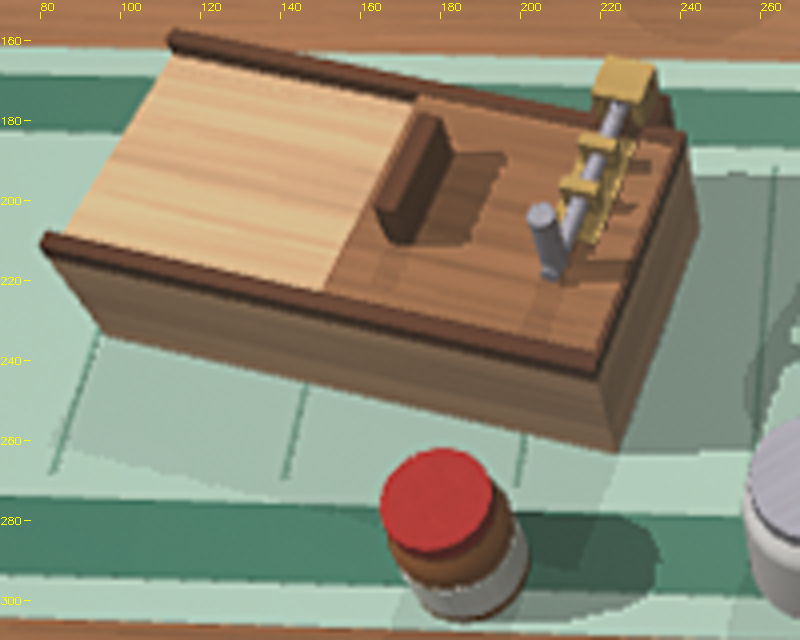

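View pics/s2.png

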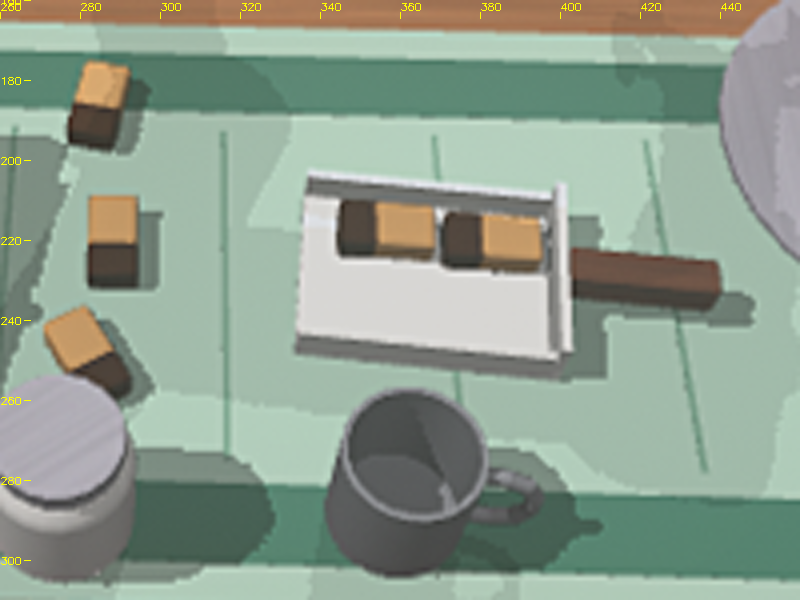

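View pics/d1.png

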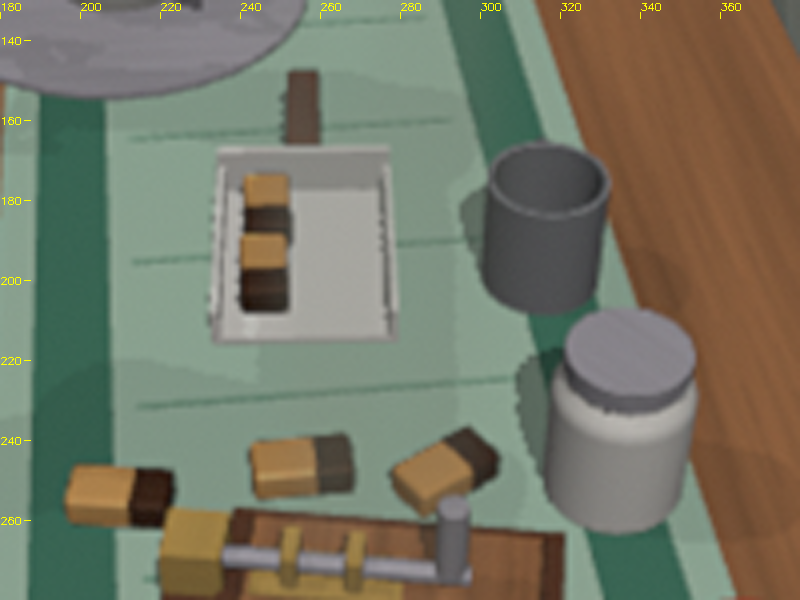

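View pics/d2.png

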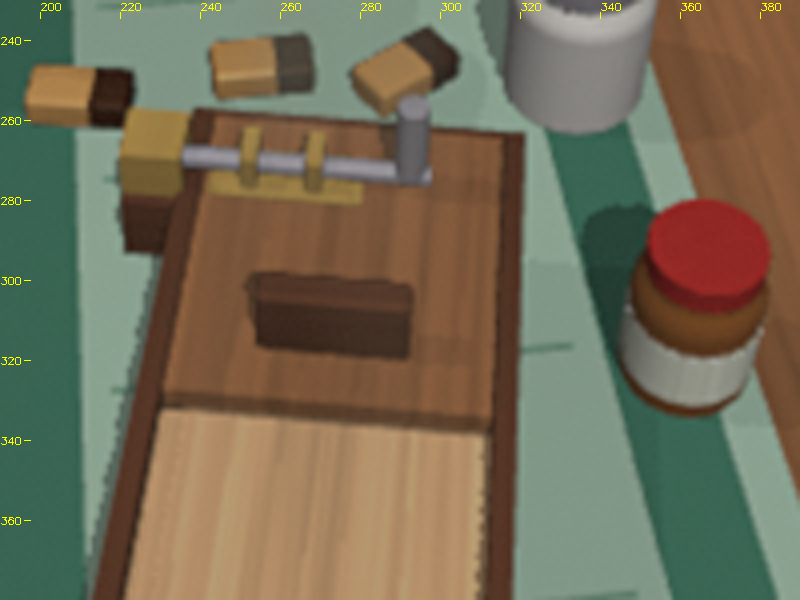

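Run:
```python
from h import *
np.set_printoptions(precision=1,suppress=True)
P={k:onz("scene",u,v,106) for k,(u,v) in dict(mp=(240,184),pp=(218.5,242),pm=(80.5,210),mm=(112.5,158)).items()}
for k in P: print(k,P[k])
for a,b in (("mp","pp"),("pp","pm"),("pm","mm"),("mp","mm")): d=P[b]-P[a]; print(a,b,np.linalg.norm(d),np.degrees(np.arctan2(d[1],d[0])))
print("side corner pp",onz("side",318.5,264,106),"mp",onz("side",237.5,258,106))
print("knob tri",tri([("scene",204.5,203),("side",290.5,256)]))
print("knob z164",onz("scene",204.5,203,164),onz("side",290.5,256,164))
# lid front/ back edges top z105
print("lid edge -y",onz("scene",173,174,105),onz("scene",150,222,105),onz("side",230,331.5,105),onz("side",310,336.5,105))
print("handle top ",[onz("scene",u,v,145) for u,v in((175,178.5),(180,180),(164,200),(169.5,203))])
print("tray rim top z28 open end",[onz("scene",*p) for p in((337,203.5,28),(334,244,6),(398,207,28),(400,242,40))])
for p in((250,174),(251,148)):pass
# strays top face z22
def q(n,pts,z=22):
    Q=np.array([onz(n,u,v,z) for u,v in pts]); print(n,Q.mean(0)[:2],[np.linalg.norm(Q[i]-Q[(i+1)%4]) for i in range(4)], np.degrees(np.arctan2(*(Q[3]+Q[2]-Q[0]-Q[1])[[1,0]])))
# order gold end pair then choc end pair
q("scene",[(281.5,175.5),(291.5,176.5),(287,190+1),(276.5,189)])
q("side",[(197,247),(195.5,257),(218,258),(219,247)])
```

```text
mp [505.9 -48.2 106. ]
pp [666.6 -81.1 106. ]
pm [ 591.6 -411.6  106. ]
mm [ 432.9 -377.8  106. ]
mp pp 164.0675127681788 -11.572649182434537
pp pm 338.92739572517775 -102.79027998335899
pm mm 162.25149254519556 167.9698543286037
mp mm 337.59821532100824 -102.48593535528474
side corner pp [662.7 -84.4 106. ] mp [501.3 -49.8 106. ]
knob tri (array([ 601.1, -110.3,  163.8]), [np.float64(2.002925580246112), np.float64(2.0029255802463246)])
knob z164 [ 603.3 -111.2  164. ] [ 599.7 -108.8  164. ]
lid edge -y [ 479.1 -215.8  105. ] [ 618.9 -243.5  105. ] [ 477.1 -221.5  105. ] [ 615.6 -248.1  105. ]
handle top  [array([ 523.6, -194. ,  145. ]), array([ 527.6, -181.6,  145. ]), array([ 584.8, -208. ,  145. ]), array([ 592.5, -194.2,  145. ])]
tray rim top z28 open end [array([502.4, 192.7,  28. ]), array([608.4, 183.6,   6. ]), array([508.7, 346.6,  28. ]), array([617.2, 336.1,  40. ])]
scene [435.7  55.5] [np.float64(27.13407660859814), np.float64(49.74313332238547), np.float64(28.429529302137052), np.float64(46.9471183361345)] -13.31203241082193
side [435.1  52.6] [np.float64(31.400089423887334), np.float64(51.48679539741066), np.float64(34.51278974948791), np.float64(51.11336192095911)] -8.113964955951916
```

```bash
cat >> h.py <<'E'
CY=np.radians(-12.4); CO=np.array([547.5,-230.8,0])
CR=Ro.from_euler('z',CY).as_matrix()
def ch(x,y,z): return CO+CR@np.array([x,y,z])
def down(yaw): return [np.pi,0,yaw]
def st(): 
    s=bot.get_state(); print("t%.1f"%s["t"],"tcp",s["tcp_pos"].round(1),"F",s["contact_force"].round(1),"open %.3f"%s["opening"],"q",s["qpos"].round(2))
E
python3 - <<'E'
from h import *
y=np.radians(167.6)
for p,o in ((ch(27,129,230),y),(ch(72,129,135),y),(ch(72,-26,135),y)):
    print(solve_ik(p,down(o)),solve_ik(p,down(o-np.pi)))
bot.move_ptp(ch(27,129,230),down(y-np.pi if solve_ik(ch(27,129,230),down(y)) is None else y)); st()
crop("wrist",80,120,480,420,2,"w1"); print(proj("wrist",[601.5,-110,164]))
E
```

```text
[-0.30245453  0.44212363 -0.02187898  1.10679372  0.         -0.08603371] [-0.30245453  0.44212363 -0.02187898  1.10679372  0.          3.05555895]
[-0.2965264   0.59239594 -0.02233413  0.95606626  0.         -0.08010557] [-0.2965264   0.59239594 -0.02233413  0.95606626  0.          3.06148708]
[-0.52771504  0.61616016  0.02033422  0.97497039  0.         -0.31129421] [-0.52771504  0.61616016  0.02033422  0.97497039  0.          2.83029844]
t2.9 tcp [ 601.6 -109.6  230.1] F [-0.5  0.   0.7] open 1.004 q [-0.3   0.44 -0.02  1.11  0.   -0.09]
[278.30565757 224.56105114]
```

View pics/w1.png

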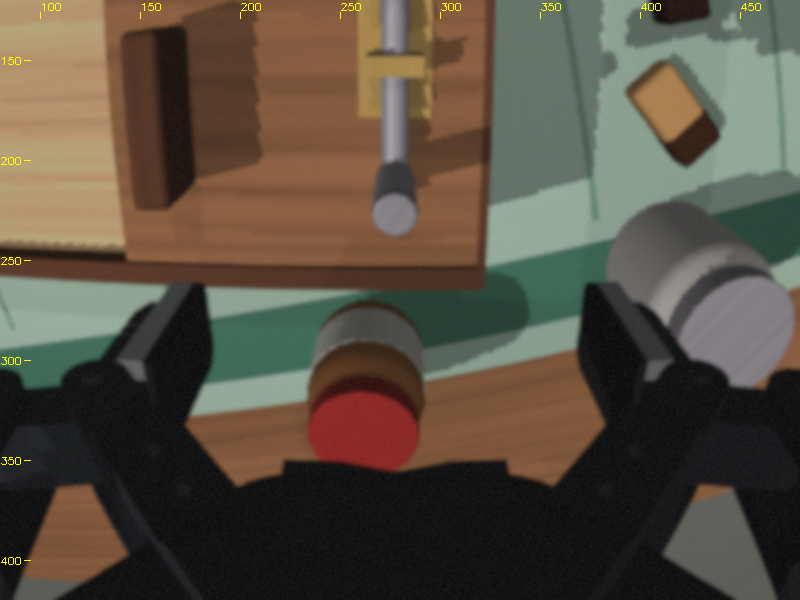

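Run:
```python
from h import *
k=onz("wrist",273,226.5,164); print("knob",k, "in chest",CR.T@(k-CO))
print("chest corner mp?",onz("wrist",322,263,105))
p=(k+np.array([601.5,-110,164])*2)/3; p[2]=0
bot.movel(p+[0,0,170],max_speed=100); bot.grip(0.6)
print(bot.movel(p+[0,0,135],max_speed=40,threshold=8)); st()
bot.grip(0.0,30); st()
```

```text
knob [ 602.09732914 -113.82687924  164.        ] in chest [ 28.20543649 125.96837969 164.        ]
chest corner mp? [666.18295756 -82.89698735 105.        ]
False
t5.1 tcp [ 601.9 -111.4  135.3] F [ 0.   0.3 -0.2] open 0.598 q [-0.3   0.51 -0.16  0.9  -0.   -0.09]
t5.5 tcp [ 602.  -111.2  135.4] F [-0.7  1.3  2.1] open 0.177 q [-0.3   0.51 -0.16  0.9   0.   -0.09]
```

Run:
```python
from h import *
p=bot.get_state()["tcp_pos"]; 
print(bot.movel(p+CR@[46,0,0],max_speed=60,threshold=15)); st()
p=bot.get_state()["tcp_pos"]
print(bot.movel(p+CR@[0,-156,0],max_speed=80,threshold=15)); st()
crop("scene",40,130,300,320,3,"s3")
```

```text
True
t6.2 tcp [ 637.7 -119.   135.1] F [-2.9  0.1  8.1] open 0.177 q [-0.3   0.58 -0.04  0.96 -0.   -0.08]
False
t8.3 tcp [ 604.6 -269.3  135.2] F [-2.9  6.8  5.9] open 0.175 q [-0.53  0.61  0.01  0.98  0.   -0.32]
```

View pics/s3.png

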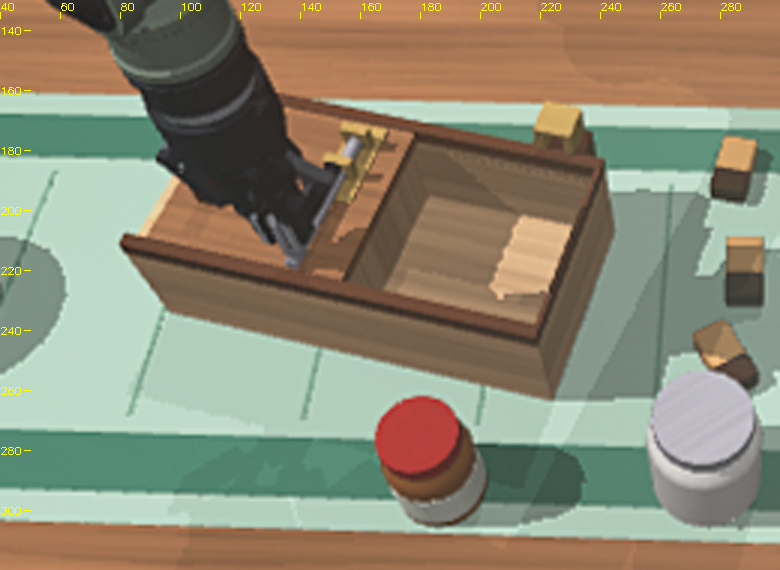

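Run:
```python
from h import *
np.set_printoptions(precision=1,suppress=True)
bot.grip(0.5); s=bot.get_state(); bot.movel(s["tcp_pos"]+[0,0,110],max_speed=150); st()
print("side back wall z40",onz("side",234.2,167,40),onz("side",277.5,167,40))
print("side lip z0",onz("side",233,215,0),onz("side",279.2,215,0))
print("handle end side z44",onz("side",252,147.5,44),onz("side",260,147.5,44))
print("scene handle end z44",onz("scene",440.5,225.5,44),onz("scene",440.5,231.5,44), "start",onz("scene",403,222.5,44))
print("scene back wall z40",onz("scene",400,206,40),onz("scene",402.5,247,40), "lip near bottom",onz("scene",334,248.5,0))
print("scene rim far z28 open",onz("scene",337,203,28))
```

```text
t9.6 tcp [ 603.8 -271.6  243.9] F [-0.3 -0.6  0.1] open 0.501 q [-0.5  0.5  0.2  1.2 -0.  -0.3]
side back wall z40 [515.2 349.7  40. ] [634.4 337.3  40. ]
side lip z0 [501.3 197.3   0. ] [619.9 184.3  -0. ]
handle end side z44 [571.9 433.6  44. ] [595.1 431.2  44. ]
scene handle end z44 [570.8 437.9  44. ] [587.8 435.   44. ] start [564.9 348.7  44. ]
scene back wall z40 [513.8 348.4  40. ] [630.5 340.4  40. ] lip near bottom [617.6 183.9   0. ]
scene rim far z28 open [500.8 192.7  28. ]
```

```bash
cat >> h.py <<'E'
TG=np.array([-108,0,10.])
FL=Ro.from_euler('xyz',[np.pi,0,0]); 
def trayR(yaw,th): return Ro.from_euler('z',yaw)*Ro.from_euler('y',th)
def tool_from_tray(o,yaw,th,flip):
    R=trayR(yaw,th); T=R*Ro.from_euler('z',np.pi*flip)*FL
    return np.array(o)+R.apply(TG), T.as_euler('xyz')
def tool_from_lip(l,yaw,th,flip):
    return tool_from_tray(np.array(l)-trayR(yaw,th).apply([80,0,6]),yaw,th,flip)
TO=np.array([567.6,270.3,0]); TY=np.radians(-95.1)
E
python3 - <<'E'
from h import *
np.set_printoptions(precision=2,suppress=True)
yt=CY-np.pi/2
for f in (0,1):
    print(f,[solve_ik(*tool_from_tray(TO+[0,0,z],TY,0,f)) for z in (0,160)])
    for th in (0,.3,.6,.9,1.1): print(th,solve_ik(*tool_from_lip(ch(0,100,130),yt,th,f)))
E
```

```text
0 [array([ 0.47,  0.77, -0.03,  0.77,  0.  , -1.01]), array([ 0.47,  0.63,  0.14,  1.08,  0.  , -1.01])]
0 [-0.04  0.51 -0.16  0.89  0.   -1.39]
0.3 [-0.2   0.44 -0.17  0.96  0.3  -1.56]
0.6 [-0.39  0.45 -0.13  1.11  0.59 -1.78]
0.9 [-0.56  0.55 -0.03  1.39  0.83 -2.1 ]
1.1 [-0.66  0.68  0.06  1.65  0.94 -2.38]
1 [array([ 0.47,  0.77, -0.03,  0.77,  0.  ,  2.13]), array([0.47, 0.63, 0.14, 1.08, 0.  , 2.13])]
0 [-0.04  0.51 -0.16  0.89  0.    1.75]
0.3 [-0.2   0.44 -0.17  0.96  0.3   1.58]
0.6 [-0.39  0.45 -0.13  1.11  0.59  1.36]
0.9 [-0.56  0.55 -0.03  1.39  0.83  1.05]
1.1 [-0.66  0.68  0.06  1.65  0.94  0.76]
```

Run:
```python
from h import *
bot.grip(0.7)
s=bot.get_state(); 
p,o=tool_from_tray(TO,TY,0,0)
bot.move_ptp(p+[0,0,190],o); st()
im=imaging.capture("wrist"); crop("wrist",0,0,560,420,1,"w2",im)
for q in ([-80,60,40],[-80,-60,40],[80,0,6],[-170,12,44],[-170,-12,44],[-120,0,44]):
    print(q,proj("wrist",TO+trayR(TY,0).apply(q)).round(1))
```

```text
t12.2 tcp [577.9 376.8 200.1] F [ 0.5  0.2 -0.2] open 0.696 q [ 0.47  0.61  0.18  1.14 -0.   -1.01]
[-80, 60, 40] [214.1 166.4]
[-80, -60, 40] [340.1 166.3]
[80, 0, 6] [276.9  11.2]
[-170, 12, 44] [265.3 255.8]
[-170, -12, 44] [289.1 255.7]
[-120, 0, 44] [277.2 207.9]
```

View pics/w2.png

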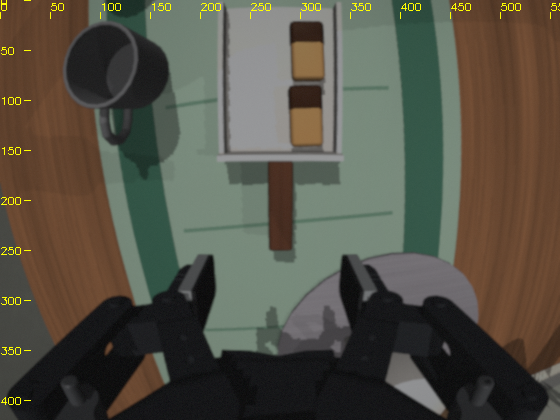

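Run:
```python
from h import *
d=trayR(TY,0).apply([3,-1.5,0])
p,o=tool_from_tray(TO+d,TY,0,0)
bot.movel(p+[0,0,60],o,max_speed=150)
print(bot.movel(p,max_speed=50,threshold=8)); st()
bot.grip(0.0,100); st()
print(bot.movel(p+[0,0,30],max_speed=50)); st()
im=imaging.capture("side"); crop("side",180,80,380,230,4,"d3",im)
```

```text
False
t14.7 tcp [575.7 375.2  10.5] F [ 0.1 -0.5  0.5] open 0.701 q [ 0.47  0.77 -0.04  0.76 -0.   -1.01]
t15.1 tcp [575.6 375.2  10.5] F [-0.5 -0.4  4.1] open 0.268 q [ 0.47  0.77 -0.04  0.76  0.   -1.01]
False
t15.8 tcp [575.3 374.9  39.9] F [ 0.6 -0.1 -4.3] open 0.268 q [ 0.47  0.74 -0.02  0.82  0.   -1.01]
```

View pics/d3.png

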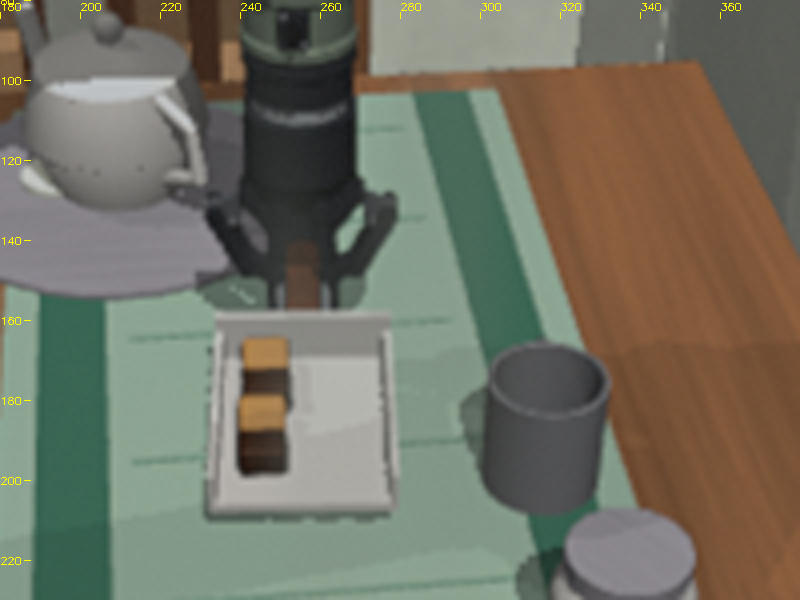

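Run:
```python
from h import *
s=bot.get_state()
bot.movel(s["tcp_pos"]+[0,0,135],max_speed=100); st()
yt=CY-np.pi/2
p,o=tool_from_lip(ch(0,185,160),yt,0,0); bot.movel(p,o,max_speed=110); st()
p,o=tool_from_lip(ch(0,105,135),yt,0.12,0); bot.movel(p,o,max_speed=80); st()
im=imaging.capture("scene"); crop("scene",60,100,360,300,2,"s4",im)
im=imaging.capture("side"); crop("side",130,100,430,400,2,"d4",im)
```

```text
t17.4 tcp [574.7 374.6 173.8] F [-0.6 -0.1 -3.4] open 0.269 q [ 0.47  0.62  0.13  1.08  0.   -1.01]
t19.8 tcp [627.5 134.  164. ] F [ 0.3  1.1 -4.5] open 0.265 q [ 0.1   0.54 -0.03  1.    0.   -1.26]
t20.9 tcp [610.2  54.1 161.5] F [ 0.2  1.2 -3.1] open 0.265 q [-0.09  0.47 -0.16  0.92  0.12 -1.45]
```

View pics/s4.png

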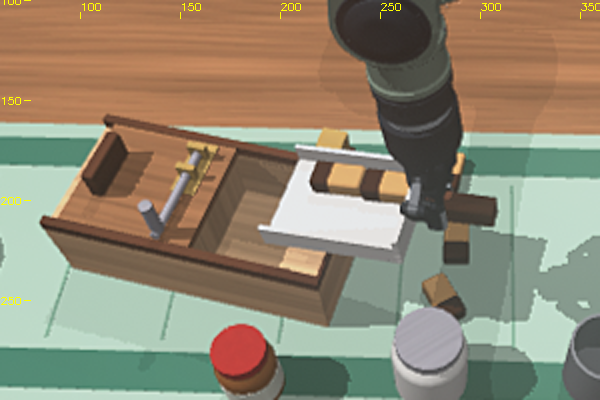

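View pics/d4.png

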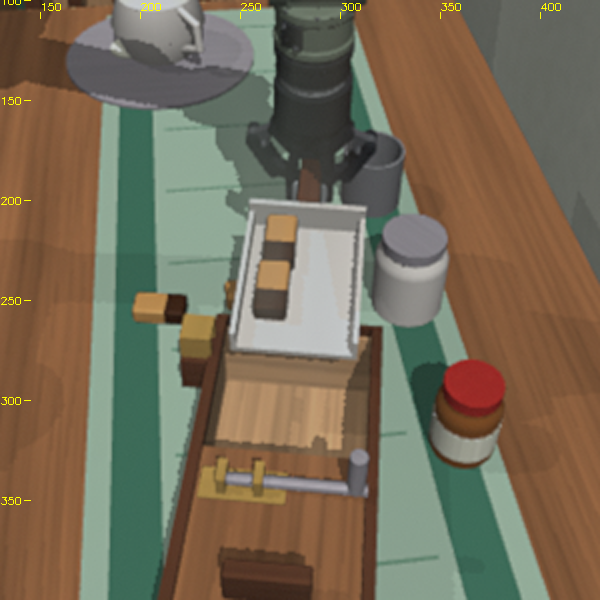

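Run:
```python
from h import *
yt=CY-np.pi/2
for th in (.25,.35,.45,.55,.65,.75,.85,.95):
    p,o=tool_from_lip(ch(5,105,135),yt,th,0); bot.movel(p,o,max_speed=25 if th<.7 else 40)
bot.dwell(.5); st()
im=imaging.capture("scene"); crop("scene",60,100,360,300,2,"s5",im)
im=imaging.capture("side"); crop("side",130,100,430,400,2,"d5",im)
```

```text
t28.1 tcp [597.7 -25.6 290.3] F [ 0.9  0.8 -2.6] open 0.267 q [-0.58  0.58  0.    1.45  0.86 -2.15]
```

View pics/s5.png

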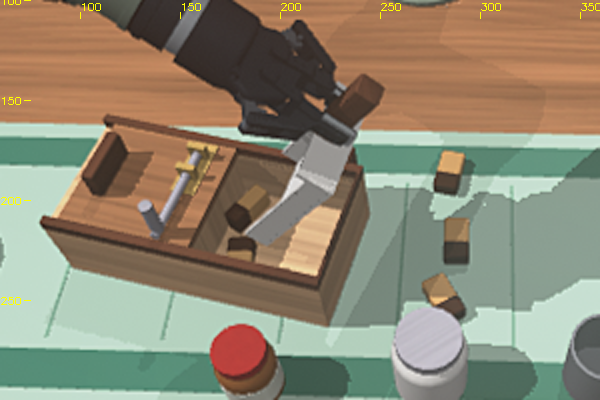

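View pics/d5.png

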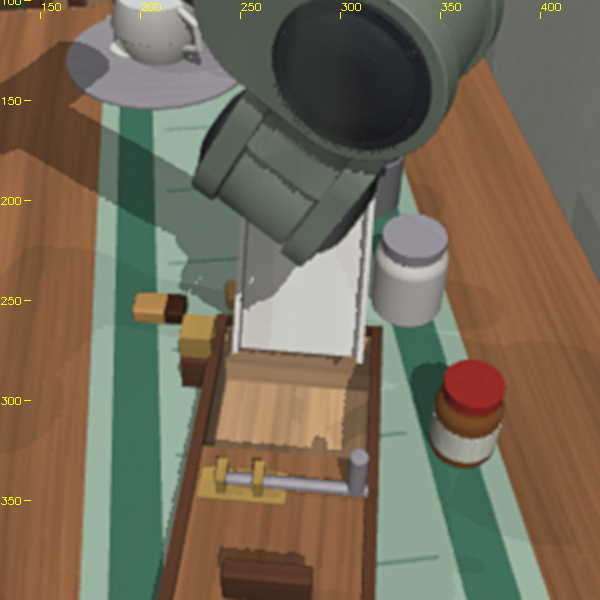

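Run:
```python
from h import *
yt=CY-np.pi/2
for th in (.6,.3):
    p,o=tool_from_lip(ch(5,105,140),yt,th,0); bot.movel(p,o,max_speed=120)
p,o=tool_from_lip(ch(5,120,160),yt,0,0); bot.movel(p,o,max_speed=120)
p,o=tool_from_tray(TO+[0,-5,160],TY,0,0); bot.movel(p,o,max_speed=170)
p,o=tool_from_tray(TO+[0,-5,12],TY,0,0); bot.movel(p,o,max_speed=120)
p,o=tool_from_tray(TO+[0,-5,-2],TY,0,0); print(bot.movel(p,o,max_speed=20,threshold=4)); st()
crop("side",180,80,380,230,4,"d6")
bot.grip(.6); st()
s=bot.get_state(); bot.movel(s["tcp_pos"]+[0,0,150],max_speed=150); st()
im=imaging.capture("scene"); crop("scene",60,130,460,330,2,"s6",im); cv2.imwrite("pics/sc6.png",im)
im=imaging.capture("side"); crop("side",180,130,380,280,4,"d7",im)
```

```text
True
t34.0 tcp [577.1 372.9  10.5] F [ 0.1 -0.6  4.4] open 0.270 q [ 0.47  0.77 -0.04  0.76 -0.   -1.02]
t34.4 tcp [575.8 372.5   8.9] F [-1.   1.4 -0.5] open 0.597 q [ 0.47  0.77 -0.04  0.76  0.   -1.02]
t35.5 tcp [575.2 372.1 157.8] F [-0.3  0.4 -0.4] open 0.598 q [ 0.47  0.63  0.11  1.05  0.   -1.02]
```

View pics/s6.png

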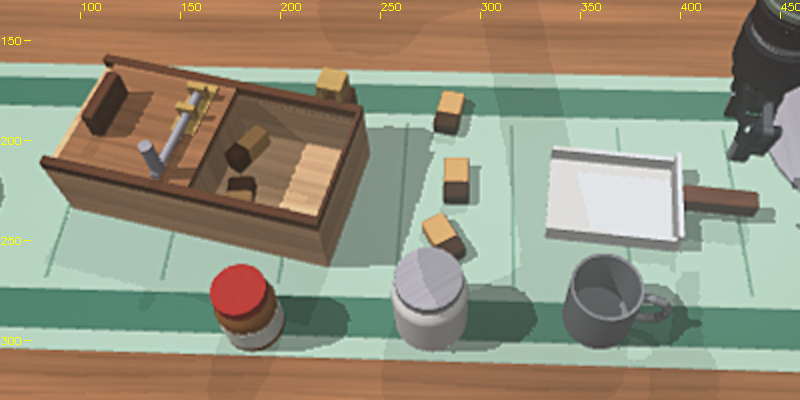

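View pics/d7.png

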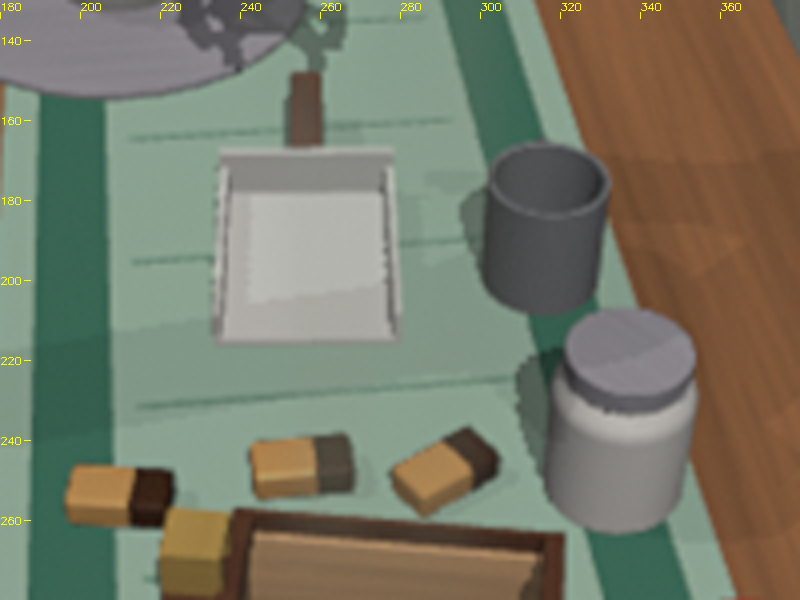

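Run:
```python
from h import *
bot.move_ptp([530,60,260],down(np.pi)); st()
im=imaging.capture("wrist"); cv2.imwrite("pics/w3raw.png",im); crop("wrist",0,0,560,420,1,"w3",im)
import pickle; pickle.dump(cam("wrist"),open("c3.pkl","wb"))
```

```text
t36.9 tcp [530.2  60.5 259.7] F [0.4 1.2 0.4] open 0.593 q [-0.02  0.28 -0.19  1.11  0.   -0.03]
```

View pics/w3.png

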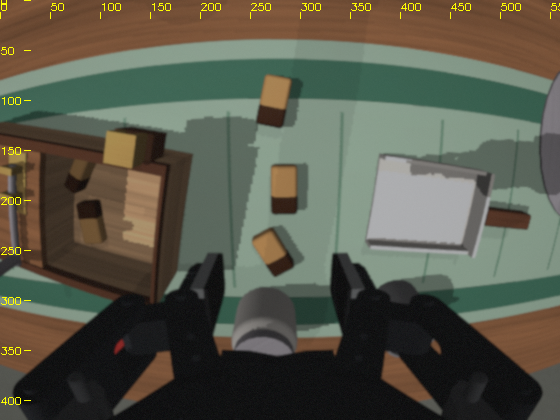

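```bash
cat >> h.py <<'E'
def bars(n,im,c,rois,z=22):
    hsv=cv2.cvtColor(im,cv2.COLOR_BGR2HSV); out=[]
    vis=im.copy()
    for (u0,v0,u1,v1) in rois:
        h=hsv[v0:v1,u0:u1].astype(int)
        gold=(h[...,0]>=8)&(h[...,0]<=25)&(h[...,1]>110)&(h[...,2]>110)
        br=(((h[...,0]<=25)|(h[...,0]>170))&(h[...,1]>60))
        m=cv2.morphologyEx((br*255).astype(np.uint8),cv2.MORPH_OPEN,np.ones((2,2)))
        def rect(m):
            cs=cv2.findContours(m,cv2.RETR_EXTERNAL,cv2.CHAIN_APPROX_NONE)[0]
            k=max(cs,key=cv2.contourArea)[:,0,:]
            W=np.array([onz(n,u+u0,v+v0,z,c)[:2] for u,v in k],np.float32)
            for u,v in k: vis[v+v0,u+u0]=(255,0,255)
            return cv2.minAreaRect(W)
        r=rect(m); g=rect((gold*255).astype(np.uint8))
        B=cv2.boxPoints(r); e=[B[1]-B[0],B[2]-B[1]]; e=max(e,key=np.linalg.norm)
        out.append((np.array(r[0]),np.arctan2(e[1],e[0]),sorted(r[1]),np.array(g[0])))
    return out,vis
E
python3 - <<'E'
from h import *
import pickle; c=pickle.load(open("c3.pkl","rb")); im=cv2.imread("pics/w3raw.png")
np.set_printoptions(precision=1,suppress=True)
o,vis=bars("wrist",im,c,[(250,68,300,130),(264,155,305,218),(246,222,300,280)])
for b in o: print(b[0],np.degrees(b[1]),b[2],b[3])
s=cv2.imread("pics/sc6.png")
o,vs=bars("scene",s,cam("scene"),[(274,172,296,200),(280,207,297,234),(268,236,291,254)])
for b in o: print(b[0],np.degrees(b[1]),b[2],b[3])
cv2.imwrite("pics/v3.png",cv2.resize(vis[60:290,240:310],None,fx=2.5,fy=2.5))
E
```

```text
[438.5  56.5] -11.001783 [31.85613250732422, 58.74322509765625] [427.4  57. ]
[544.   68.3] 0.9573614 [30.205753326416016, 58.25468063354492] [533.4  67.2]
[626.4  55. ] 30.440351 [33.352474212646484, 61.04460144042969] [618.8  48.8]
[442.4  59.5] -10.120311 [32.15359115600586, 59.508548736572266] [428.9  58.4]
[538.4  69.9] 1.6529325 [28.002376556396484, 33.077266693115234] [535.5  67.2]
[629.3  53.1] 26.317358 [33.038665771484375, 48.51433563232422] [621.7  47.9]
```

View pics/v3.png

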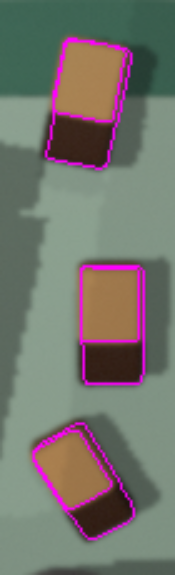

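Run:
```python
from h import *
s=cv2.imread("pics/sc6.png"); crop("scene",240,230,330,320,6,"s7",s)
print("jar",onz("scene",274.5,269.5,110),onz("side",337,219.5-0.5,110), "tri",tri([("scene",274.5,269.5),("side",337,219)]))
```

```text
jar [731.13750459  45.27857838 110.        ] [728.35626736  38.42078712 110.        ] tri (array([729.52505178,  44.55117499, 104.90302393]), [np.float64(0.8936402749195198), np.float64(0.8936402749196699)])
```

View pics/s7.png

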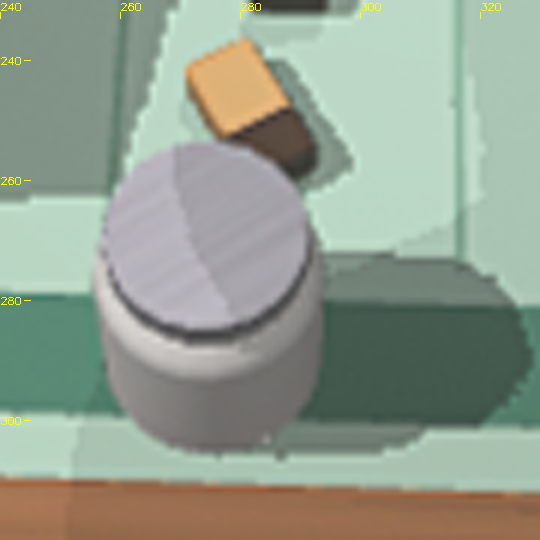

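```bash
cat >> h.py <<'E'
def pick(xy,yaw):
    x,y=xy
    bot.grip(.62); bot.move_ptp([x,y,150],down(yaw))
    bot.movel([x,y,40],max_speed=150); print("hit",bot.movel([x,y,4],max_speed=40,threshold=10)); bot.grip(0,40); st()
    s=bot.get_state(); bot.movel(s["tcp_pos"]+[0,0,176],max_speed=150); print("open",bot.get_state()["opening"])
def drop(cx,cy,z=60):
    Y=CY+np.pi
    bot.movel(ch(cx,cy,185),down(Y),max_speed=180); print("hit",bot.movel(ch(cx,cy,z),max_speed=80,threshold=12)); bot.grip(.5); st()
    bot.movel(ch(cx,cy,185),max_speed=180)
E
python3 - <<'E'
from h import *
pick((438.5,56.5),np.radians(169)); crop("side",180,130,380,330,3,"d8")
E
```

```text
hit False
t40.0 tcp [438.8  56.5   4.4] F [-1.3 -0.9  5.1] open 0.363 q [-0.04  0.44 -0.74  0.39 -0.    0.15]
open 0.3688929277073671
```

View pics/d8.png

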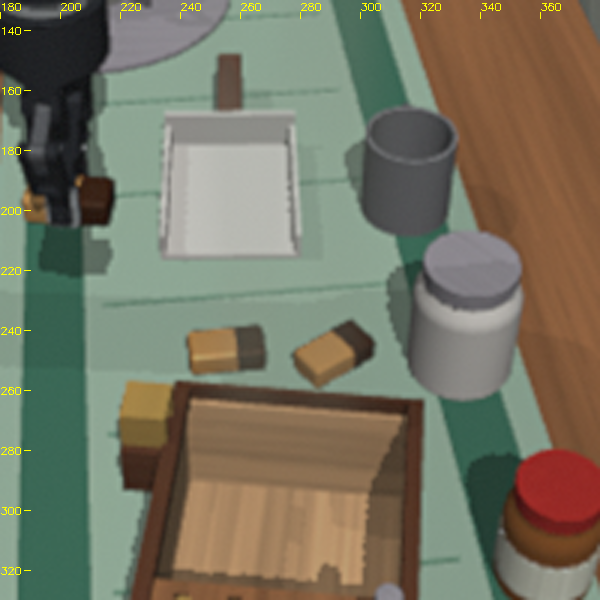

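Run:
```python
from h import *
drop(-28,114)
bot.move_ptp([560,60,260],down(np.pi)); st()
im=imaging.capture("wrist"); crop("wrist",0,0,560,420,1,"w4",im); cv2.imwrite("pics/w4raw.png",im)
for p in ((544,68.3,22),(626.4,55,22)): print(proj("wrist",p))
```

```text
hit False
t44.7 tcp [ 544.8 -113.5   60.3] F [-0.6 -0.2  0.5] open 0.499 q [-0.34  0.51 -0.4   0.67  0.   -0.12]
t46.3 tcp [559.5  59.4 258.7] F [ 0.4 -0.4  0.5] open 0.500 q [-0.03  0.34 -0.11  1.13 -0.   -0.02]
[286.41120871 166.15727519]
[275.29346222 232.17380817]
```

View pics/w4.png

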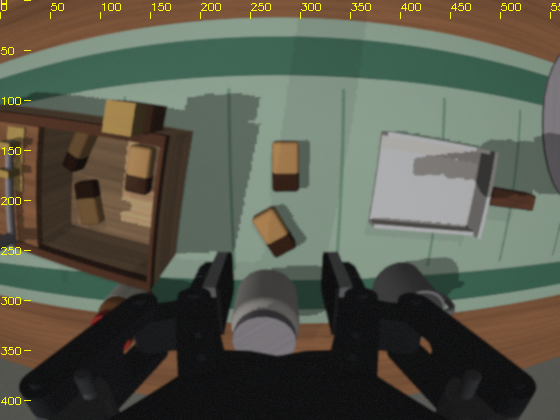

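Stray A is in the chest (135,165). B (286,166) and C (275,232) are exactly where predicted.

Run:
```python
from h import *
pick((544,68.3),np.radians(181)); drop(37,114)
bot.move_ptp([560,60,260],down(np.pi)); st()
im=imaging.capture("wrist"); crop("wrist",0,0,560,420,1,"w5",im); cv2.imwrite("pics/w5raw.png",im)
o,vis=bars("wrist",im,cam("wrist"),[(246,198,300,262)])
for b in o: print(b[0],np.degrees(b[1]),b[2],b[3])
```

```text
hit False
t49.4 tcp [544.5  68.3   4.5] F [ 0.1 -0.2  3.6] open 0.365 q [-0.01  0.58 -0.46  0.53 -0.   -0.03]
open 0.36261021106769803
hit False
t54.0 tcp [ 608.3 -127.4   60.3] F [-0.2 -0.9  0.4] open 0.501 q [-0.33  0.61 -0.21  0.75  0.   -0.11]
t55.7 tcp [560.   59.3 259. ] F [-0.9 -0.7 -0.5] open 0.502 q [-0.03  0.34 -0.11  1.13 -0.   -0.02]
[627.23583984  54.2038765 ] 29.883856 [32.82940673828125, 60.431827545166016] [618.97692871  47.84262466]
```

View pics/w5.png

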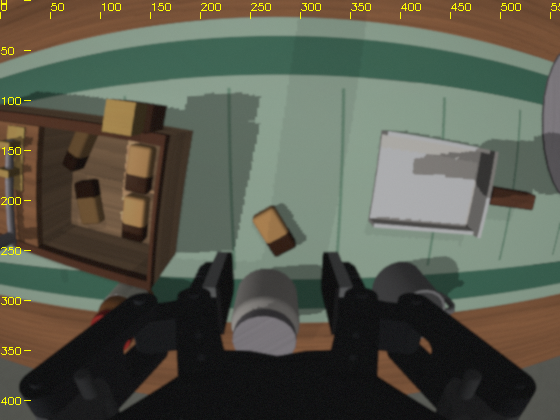

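Run:
```python
from h import *
pick((622.5,52),np.radians(-150)); drop(4,114,66)
bot.move_ptp(ch(0,130,300),down(CY+np.pi)); st()
im=imaging.capture("wrist"); crop("wrist",0,0,560,420,1,"w6",im)
im=imaging.capture("scene"); crop("scene",60,130,460,330,2,"s8",im)
```

```text
hit False
t58.8 tcp [623.   52.    4.6] F [-0.6  0.7  3.8] open 0.367 q [-0.03  0.68 -0.24  0.65 -0.   -0.56]
open 0.3623835374018807
hit False
t63.2 tcp [ 576.1 -120.4   66.3] F [-0.2  0.2 -0.2] open 0.502 q [-0.33  0.55 -0.3   0.72  0.   -0.11]
t64.5 tcp [ 575.3 -103.7  299.4] F [-0.6 -0.4 -0.9] open 0.502 q [-0.3   0.36  0.03  1.24 -0.   -0.09]
```

View pics/w6.png

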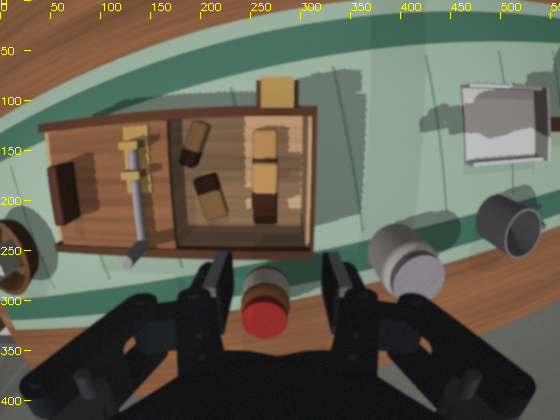

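View pics/s8.png

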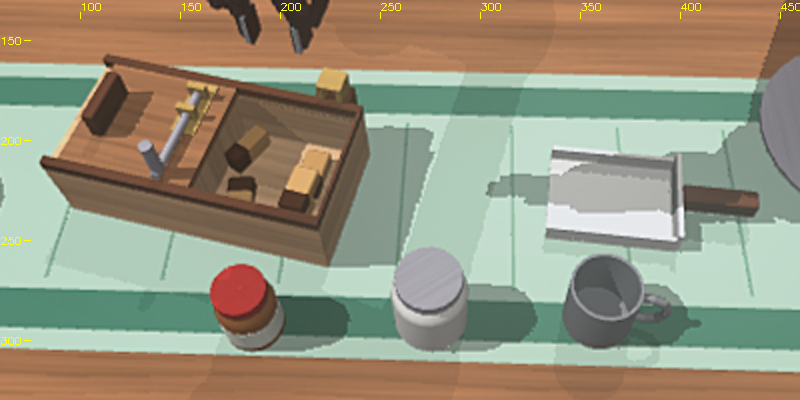

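Run:
```python
from h import *
p=np.array([604.6,-270.2,0]); Y=np.radians(167.6)
bot.grip(.6); bot.move_ptp(p+[0,0,200],down(Y)); bot.movel(p+[0,0,170],max_speed=100)
print(bot.movel(p+[0,0,135],max_speed=40,threshold=8)); st()
bot.grip(0,30); st()
s=bot.get_state()["tcp_pos"]
print(bot.movel(s+CR@[0,148,0],max_speed=80,threshold=20)); st()
s=bot.get_state()["tcp_pos"]
print(bot.movel(s+CR@[0,14,0],max_speed=20,threshold=14)); st()
bot.dwell(.4)
crop("scene",70,130,270,280,4,"s9")
print(CR.T@(bot.get_state()["tcp_pos"]-CO))
```

```text
False
t67.2 tcp [ 604.8 -270.3  135.3] F [ 0.   0.2 -0.4] open 0.603 q [-0.53  0.6  -0.    0.96  0.   -0.32]
t67.6 tcp [ 605.  -269.3  135.4] F [0.5 3.1 3.1] open 0.176 q [-0.53  0.6  -0.    0.96  0.   -0.32]
False
t69.6 tcp [ 636.8 -124.7  135.3] F [ 2.3 -1.2  3.4] open 0.178 q [-0.31  0.58 -0.05  0.95  0.   -0.09]
True
t70.1 tcp [ 638.4 -117.8  135.4] F [-1.1 -3.1  3.4] open 0.173 q [-0.29  0.58 -0.05  0.95 -0.01 -0.07]
[ 64.52287913 129.78689312 135.32533608]
```

View pics/s9.png

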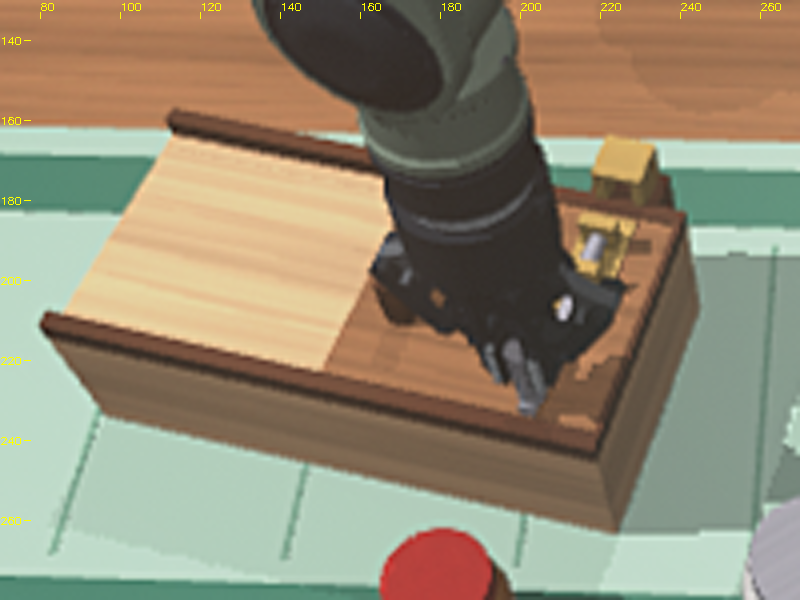

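Run:
```python
from h import *
loc=lambda: print((CR.T@(bot.get_state()["tcp_pos"]-CO)).round(1))
s=bot.get_state()["tcp_pos"]
print(bot.movel(s+CR@[-32,0,0],max_speed=40,threshold=20)); st(); loc()
s=bot.get_state()["tcp_pos"]
print(bot.movel(s+CR@[-10,0,0],max_speed=15,threshold=14)); st(); loc()
bot.dwell(.4); bot.grip(.5); s=bot.get_state()["tcp_pos"]; bot.movel(s+[0,0,110],max_speed=120)
bot.move_ptp([450,60,320],down(np.pi)); bot.dwell(.3)
im=imaging.capture("scene"); crop("scene",70,150,270,310,4,"s10",im); crop("scene",60,130,460,330,2,"s11",im)
im=imaging.capture("side"); crop("side",190,230,390,380,4,"d10",im)
print("knob",tri([("scene",204.5,203),("side",290.5,256)])[0])
```

```text
False
t71.5 tcp [ 606.5 -110.9  135.3] F [-1.4  0.1  3.2] open 0.178 q [-0.3   0.52 -0.14  0.9  -0.01 -0.08]
[ 31.9 129.8 135.3]
False
t72.4 tcp [ 596.6 -108.7  135.4] F [0.3 0.2 3.3] open 0.179 q [-0.3   0.5  -0.18  0.89 -0.01 -0.08]
[ 21.8 129.8 135.4]
knob [ 601.09000581 -110.3350057   163.7647611 ]
```

View pics/s10.png

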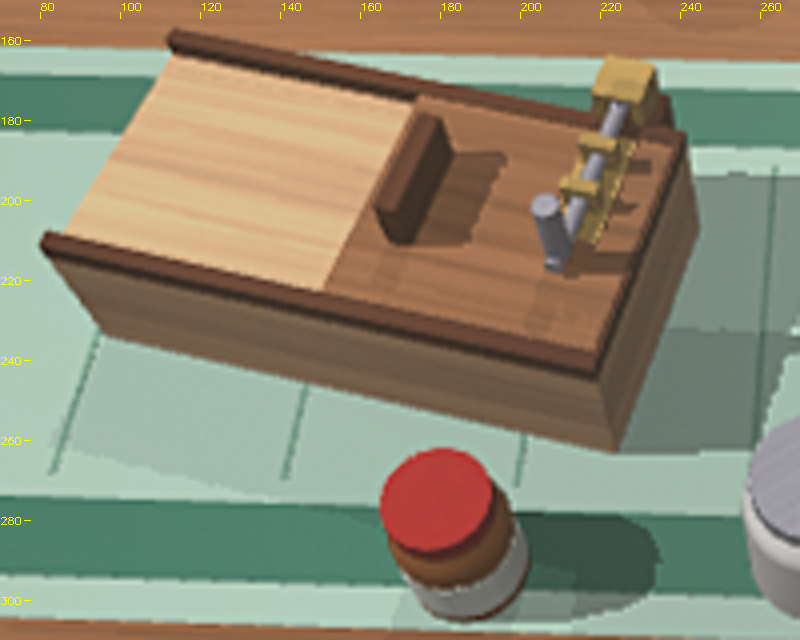

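View pics/d10.png

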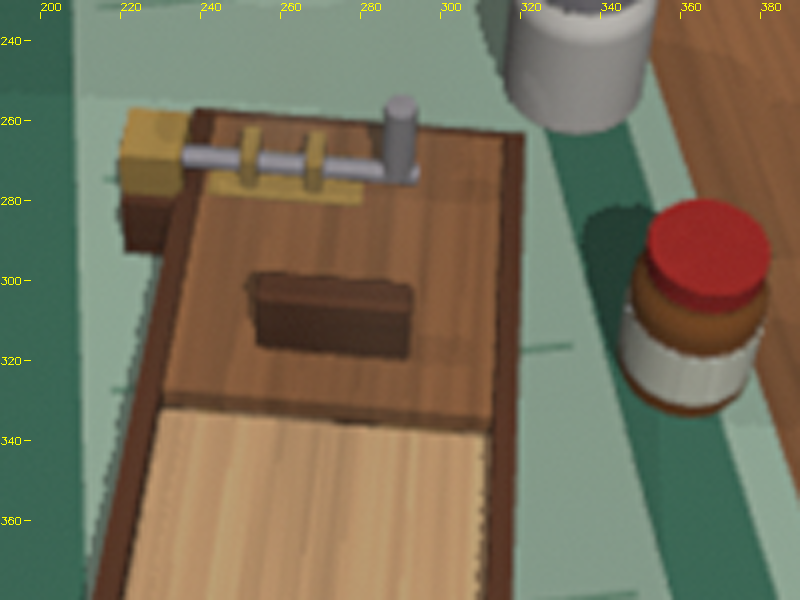

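View pics/s11.png

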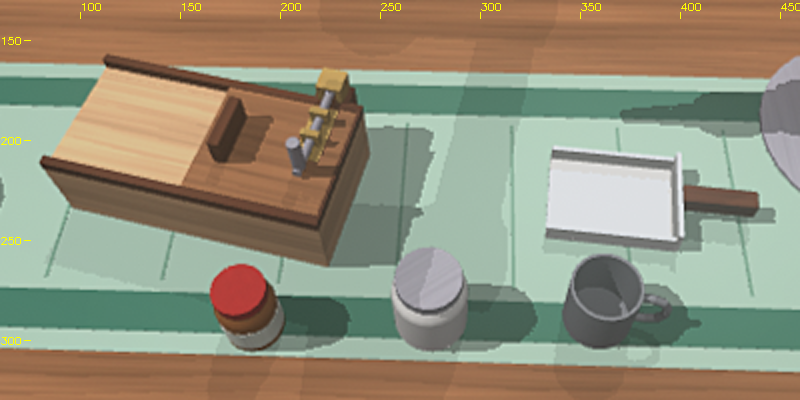

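The bolt never met a stop: it's about 6 mm further in than at the start, when it evidently wasn't fully home. I'll push it on to the stop.

Run:
```python
from h import *
loc=lambda: print((CR.T@(bot.get_state()["tcp_pos"]-CO)).round(1))
p=ch(22,129.3,0); Y=np.radians(167.6)
bot.grip(.6); bot.move_ptp(p+[0,0,200],down(Y)); bot.movel(p+[0,0,170],max_speed=100)
print(bot.movel(p+[0,0,135],max_speed=40,threshold=8))
bot.grip(0,30); st(); loc()
s=bot.get_state()["tcp_pos"]
print(bot.movel(s+CR@[-25,0,0],max_speed=15,threshold=14)); st(); loc()
bot.dwell(.3)
crop("scene",70,150,270,310,4,"s12"); crop("side",190,230,390,380,4,"d12")
```

```text
False
t78.7 tcp [ 597.  -109.2  135.3] F [0.  0.1 1.8] open 0.177 q [-0.3   0.5  -0.17  0.89  0.   -0.09]
[ 22.2 129.4 135.3]
True
t79.4 tcp [ 594.8 -108.7  135.5] F [ 1.6 -0.5  0.5] open 0.172 q [-0.3   0.5  -0.19  0.88  0.   -0.09]
[ 19.9 129.4 135.5]
```

View pics/d12.png

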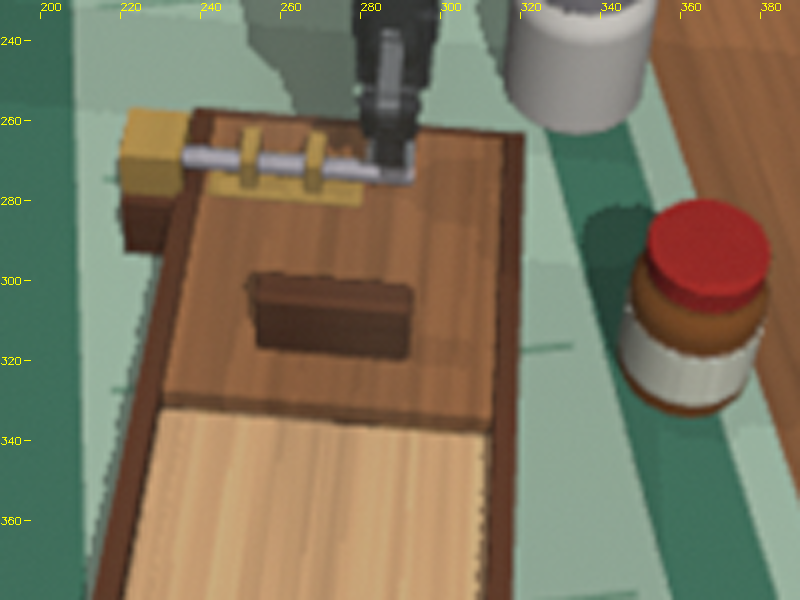

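Run:
```python
from h import *
loc=lambda: print((CR.T@(bot.get_state()["tcp_pos"]-CO)).round(1))
s=bot.get_state()["tcp_pos"]
print(bot.movel(s+CR@[-15,0,0],max_speed=12,threshold=14)); st(); loc()
bot.dwell(.3); bot.grip(.5); s=bot.get_state()["tcp_pos"]; bot.movel(s+[0,0,110],max_speed=120)
bot.move_ptp([450,60,320],down(np.pi)); bot.dwell(.5); st()
im=imaging.capture("scene"); crop("scene",60,130,460,330,2,"s13",im)
im=imaging.capture("side"); crop("side",150,110,400,380,2,"d13",im)
```

```text
True
t80.4 tcp [ 594.8 -108.7  135.5] F [ 2.  -0.4 -0. ] open 0.177 q [-0.3   0.49 -0.2   0.87  0.   -0.09]
[ 20.  129.4 135.5]
t83.5 tcp [450.1  59.8 319.8] F [ 0.   0.  -0.4] open 0.495 q [-0.03  0.1  -0.26  1.22 -0.   -0.03]
```

View pics/s13.png

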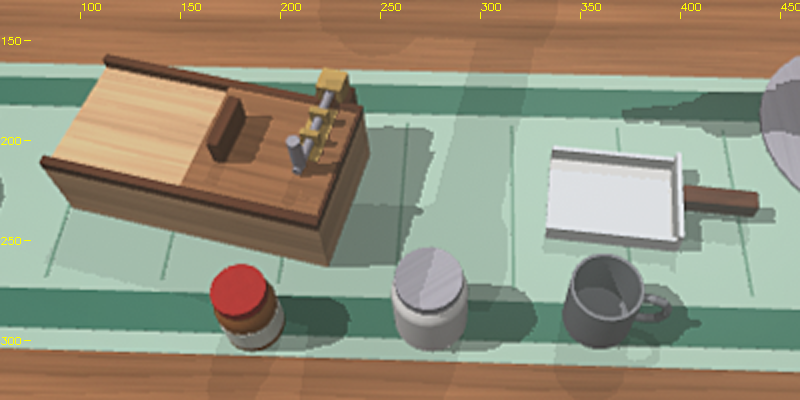

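View pics/d13.png

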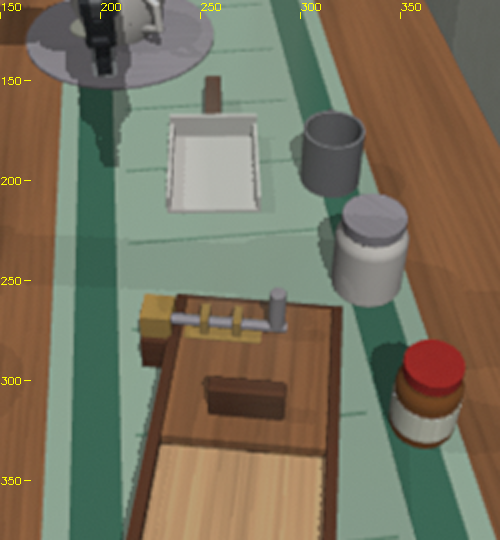

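```bash
python3 -c "
from h import *
bot.sign_off()"
```

```text
the job is handed in; nothing more can be done
```

I handed the job in at about 84 s of the 210 s allowed. All five bars are in the chest: the two from the tray and the three strays. The lid is shut and the bolt is home in its keeper. `sign_off` gave no verdict.

- **Bars:** just before I shut the lid, the pictures showed all five in the compartment. The last stray lies flat on top of two others, and the lid closed over them until it met a stop at its original position.
- **Bolt:** my first push stopped about 2 mm short. The last picture showed this, because the bolt had not been fully home at the start and I had aimed for its starting position. I gripped the knob again and pushed until it met a solid stop. A second push moved it no further, and the total travel of about 44.6 mm matches the 45 mm range.
- **Tray and bystanders:** the empty tray lies upright about where it started, clear of the chest. The mug and both jars stand where they were, the arm is clear of everything, and no check was left failing or in disagreement.

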